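# Put used button cells away in the press-and-turn jar and cover the movement

## Task

The battery change is done: clear up. Put every used button cell into the screwed-down waste jar, whose child-resistant cap only ratchets unless you press it down while turning (anticlockwise opens), then put the cap back on and press and turn it clockwise until it is locked fully home. Also set the clear dust dome over the open movement in the blue dish so that it sits down all round on the dish's rim, level; keep your fingers off the dish and leave the other things on the bench where they are.

Things in the scene. Friction and masses are not known exactly. Their poses are not given: they have to be found in the camera images.
- jar: clear waste jar on a black foot 92 mm across, fixed to the bench; 72 mm wide, hollow to 8 mm above its origin. Under the cap is a bayonet neck 50 mm across. Origin: centre of the foot's underside, z up; x: the line along which the inner cap's lugs lie when locked
- cap: red round cap, 62 mm across (63 over its fine ribs), 36 mm high, 60 g with its insides: the outer shell, which one grips across its upper 15 mm, any way round. Origin: centre of its lower edge, z up; locked, it lies 64 mm above the jar's origin
- cap_inner: white inner cap in the red one, origin as the cap's; 40 degree wide lugs on its +x and -x sides. Angle of its x from the jar's x, anticlockwise, modulo 180 degrees: 0 locked (a stop); under 48 caught; 48 to 98 (a stop) free to lift off or set on straight, 1.5 mm side play. Set on unlocked it rests 66 mm above the jar's origin, locked 64; lugs atop the neck 75
- cap_press (a joint): how far the red shell is pushed down on the inner cap, m: 0 free, 0.005 fully (about 5 N, sprung). From 0.004 on the shell carries the inner cap along, after up to 18 degrees of lost motion. Pushed 6 to 7 mm down in all (8 to 11 N; bottom at 7.5 mm, 12 N) it also relieves the sprung liner that clamps the lugs
- cap_ratchet (a joint): angle of the inner cap in the shell, rad, anticlockwise; not pressed, the shell just clicks round over 12 pins, 30 degrees apart, and the inner cap stays
- jar_mouth (a point): centre of the jar's rim, 76 mm above its origin; the mouth is 34 mm clear inside
- cell_1: used button cell: steel disc 24 mm across, 7.7 mm thick, 12 g, lying flat on the bench at the start; origin: centre of its underside, z up; may be absent
- cell_2: used button cell: steel disc 24 mm across, 7.7 mm thick, 12 g, lying flat on the bench at the start; origin: centre of its underside, z up; may be absent
- cell_3: used button cell: steel disc 24 mm across, 7.7 mm thick, 12 g, lying flat on the bench at the start; origin: centre of its underside, z up; may be absent
- cell_4: used button cell: steel disc 24 mm across, 7.7 mm thick, 12 g, lying flat on the bench at the start; origin: centre of its underside, z up; may be absent
- cell_5: used button cell: steel disc 24 mm across, 7.7 mm thick, 12 g, lying flat on the bench at the start; origin: centre of its underside, z up; may be absent
- dish: round blue plastic dish, 104 mm across, with an open watch movement in its middle; step (rim for the dome) 12 mm above the origin, raised round middle 88 mm across up to 18 mm (movement to 22 mm). Origin: centre of its underside, z up
- dome: clear plastic dust dome, 98 mm across, inside 92 mm, hollow 27 mm high, standing open side down, 60 g; turquoise knob on top, 20 mm across, from 49 to 65 mm above the origin. Origin: centre of its lower edge, z up; seated, it lies 12 mm above the dish's origin
- loupe: black eye loupe, 36 mm across, 32 mm high, to be left alone; origin: centre of its underside
- oil_cup: oil cup with red lid, 26 mm across, 18 mm high, to be left alone; origin: centre of its underside

How it is judged:
On the way, in this order (a step that is already met when the one before it is completed fails the run):
1. the cap is off the jar and clear of it (horizontal distance between cap_inner and jar above 0.07 m), for 0.2 s.
2. every used cell is in the jar (horizontal distance between each of cell_1, cell_2, cell_3, cell_4, cell_5 and jar below 0.033 m and z of each of cell_1, cell_2, cell_3, cell_4, cell_5 in the frame of jar below 0.058 m), for 0.3 s.
3. the cap is on the jar and turned home (horizontal distance between cap_inner and jar below 0.004 m and z of cap_inner in the frame of jar below 0.0652 m and angle between the x axis of cap_inner and the x axis of jar, either way round below 0.2 rad), for 0.3 s.
At the end, for the whole second after the job is handed in: every used cell lies in the jar, the cap is on it, locked within 0.2 rad of its stop and released, the dome sits on the dish's step, level, within 5 mm of its centre, and all is at rest (all of step 2 and all of step 3 and horizontal distance between dome and dish below 0.005 m and z of dome in the frame of dish between 0.0095 and 0.0145 m and angle between dome's own z axis and vertical below 0.04 rad and linear speed of each of cap, dome below 0.02 m/s and value of joint cap_press below 0.003 m); the robot touches nothing.
It fails at once if the fingers or the arm push the movement dish (over 5 N) (contact force between any of the fingers, the arm and dish above 5 N).
It fails at once if the loupe or the oil cup is shifted over 4 cm (distance of any of loupe, oil_cup from where it was at the start of the episode above 0.04 m).
Of cell_1, cell_2, cell_3, cell_4, cell_5 only 3 to 5 are there at a start; the rules pass over those that are not, and their reading is None.
At some moment in a run one of dome, cell_1, cell_2, cell_3, cell_4, cell_5 may be knocked a few centimetres aside while the robot is not near it.
It also fails if it takes over 210 s, if anything falls off the work surface, if the arm or the gripper's body presses on something with over 40 N, if the wrist force passes 120 N, or if a joint passes its speed limit or range.

## Robot

A 6-joint arm with a two-finger parallel gripper is mounted at the origin on a cart in front of the work surface, level with it; the furniture and walls round the work are solid. World frame = base frame: x ahead of the robot, y to its left, z up, the work surface at z = 0. Lengths are in m, angles in rad, forces in N, time in s.
With the tool pointing down it reaches from about 0.35 to 0.8 m from the base axis. Payload 7.3 kg.
Tool frame: the origin (TCP) lies between the finger pads; the fingertips stand 25 mm ahead of it and the grasp point (between the pads) lies 6 mm ahead of it (r.tip_extent is the distance from the TCP to the fingertips, in m); z points along the fingers, y is the line along which they close (so a half turn about z gives the same grasp; the last joint's range is limited). The gripper opens to 85 mm and grips with 20 to 120 N. Pads are 22 mm wide; open, the fingers measure 114 mm over their backs; the gripper's body (76 mm by 85 mm) begins 54 mm behind the grasp point. The pads swing forward as they close: fully open they stand 13 mm farther back than shut.
Start: joints at [0.961, 0.342, 1.524, -0, 1.275, -0.146], TCP at [0.235, 0.47, 0.256] pointing down, gripper open.
Joint ranges: [-2.53, 2.53], [-0.77, 2.02], [0.04, 2.7], [-1, 4.14], [0.28, 2.66], [-3.11, 3.11]. Speed limits (rad/s): [2.57, 2.57, 3.14, 3.14, 3.14, 3.14].

## Interface

Orientations are given as a unit quaternion [x, y, z, w].
In Python, from workcell import r, command_gripper, optics gives the robot as it stands. The module is installed in compiled form; this text tells all that it offers. Calls block until the motion is done:
- r.reach(position, orientation): joint-space move of the TCP to a pose.
- r.move_straight(position, orientation=None, speed=0.15, max_force=None): straight line of the TCP; orientation=None keeps the orientation; speed is the mean speed in m/s. With max_force (N) it stops when the force on the tool has changed by that much, and returns True; else False.
- r.movej(angles): joint-space move.
- command_gripper(opening, force=None): finger opening in m; force is the grip in N (None keeps the last); returns when the fingers have stopped.
- r.hold(seconds).
- r.solve_ik(position, orientation): joint angles nearest the present ones, or None.
- r.read_state(): the state.
- optics.get_image(name): name is "scene" or "side" or "wrist"; returns (picture, depth): 480x640x3 uint8, red, green, blue; 480x640 float32, m along the optical axis (not along the pixel's ray), 0 where there is no reading.
- optics.camera_model(name): a dict with "K" (3x3 intrinsics, pixels), "R" (3x3) and "t" (3): a world point X has camera coordinates R X + t; the wrist camera has in their place "tool_from_camera" (4x4, takes a point from camera to tool coordinates, whose origin is the TCP and whose axes are the flange's). Camera axes: x right, y down, z forward; pixel columns grow to the right and rows downward; lengths in m; the calibration is good to about 2 mm. A picture is of the moment at which its call begins: read the wrist's pose just before it. camera_model takes no time and is no camera call.
A pose or a line that the arm cannot do raises r.PlanningError and nothing moves.
- r.finish_job(): hands the job in; it is judged then, once.
The state is a dict: "time_s": time; "joint_positions": joint angles; "dq": joint speeds; "tau": joint torques, N m; "eef_pos": TCP position; "eef_rot": TCP orientation; "contact_force": force on the tool from outside, world axes, zero at the start; "torque": the same for the moment, N m; "grip_width": finger opening in m; "grip_force": force on a finger pad.
Only numpy, scipy, OpenCV 4.12 (cv2) and the standard library are available. Lean on these libraries where they do the work, as an engineer would, in place of code of your own. Each camera call takes 0.05 s, during which the arm holds its last target. There are 200 camera calls.

## Working session

There is one attempt and no reset: what is moved stays moved. The work goes in short steps, each a Python script; the robot and the scene stay as the last script left them, time stands still between calls to the robot, and variables do not carry over. Pictures are saved under pics/ and viewed, at most 14 in all, crops included, and the job is handed in when it is done.

```bash
mkdir -p pics; ls
cat > h.py <<'E'
import numpy as np, cv2
from workcell import r, command_gripper, optics
from scipy.spatial.transform import Rotation as Ro
def snap(name,fn=None):
    s=r.read_state(); p,d=optics.get_image(name)
    if fn: cv2.imwrite('pics/'+fn,p[:,:,::-1])
    m=optics.camera_model(name); K=np.array(m['K'])
    if name=='wrist':
        T=np.array(m['tool_from_camera']); Rt=Ro.from_quat(s['eef_rot']).as_matrix()
        Rw=Rt@T[:3,:3]; tw=Rt@T[:3,3]+np.array(s['eef_pos'])
    else:
        R=np.array(m['R']); Rw=R.T; tw=-R.T@np.array(m['t'])
    return p,d,K,Rw,tw
def cloud(S):
    p,d,K,Rw,tw=S
    v,u=np.mgrid[:480,:640]
    c=np.stack([(u-K[0,2])/K[0,0]*d,(v-K[1,2])/K[1,1]*d,d],-1)
    W=c@Rw.T+tw; W[d<=0]=np.nan
    return W
def ray(S,u,v,z):
    p,d,K,Rw,tw=S
    q=Rw@np.array([(u-K[0,2])/K[0,0],(v-K[1,2])/K[1,1],1]); return tw+q*(z-tw[2])/q[2]
def down(a):  # tool z down, tool y closing axis at angle a from world y
    return (Ro.from_euler('z',a)*Ro.from_euler('x',np.pi)).as_quat()
E
python3 - <<'E'
from h import *
import pickle
s=r.read_state(); print(s)
S=snap('scene','scene0.png'); T=snap('side','side0.png')
pickle.dump((S,T),open('s0.pkl','wb'))
print(S[4],T[4],r.tip_extent, down(0))
E
```

```text
pics
{'time_s': 0.0, 'joint_positions': array([ 9.61010427e-01,  3.42732851e-01,  1.52501981e+00, -3.21395091e-05,
        1.27540635e+00, -1.46009820e-01]), 'dq': array([ 7.19384119e-04,  5.43778442e-04, -8.59474723e-04, -1.44458964e-03,
       -4.23888950e-07,  7.64160223e-05]), 'tau': array([-5.48611006e-04, -4.33674645e+01, -2.46011513e+01, -2.84219811e-05,
        7.80406874e-03, -1.98702980e-05]), 'eef_pos': array([0.23462791, 0.46924389, 0.2556197 ]), 'eef_rot': array([ 2.29810802e-01,  9.73235008e-01, -7.33593078e-04, -2.74682887e-04]), 'contact_force': array([ 0.13185272, -0.20263013,  0.12679904]), 'torque': array([ 0.00954571, -0.02255851, -0.03028671]), 'grip_force': 0.0, 'grip_width': 0.08548320392377295}
[ 0.23097183 -0.65477192  0.80668215] [ 0.12228273 -0.32683819  0.91047727] 0.025 [1.000000e+00 0.000000e+00 0.000000e+00 6.123234e-17]
```

View pics/scene0.png

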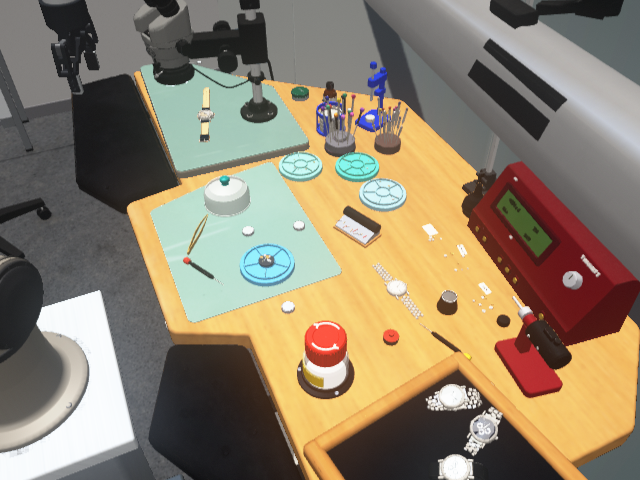

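View pics/side0.png

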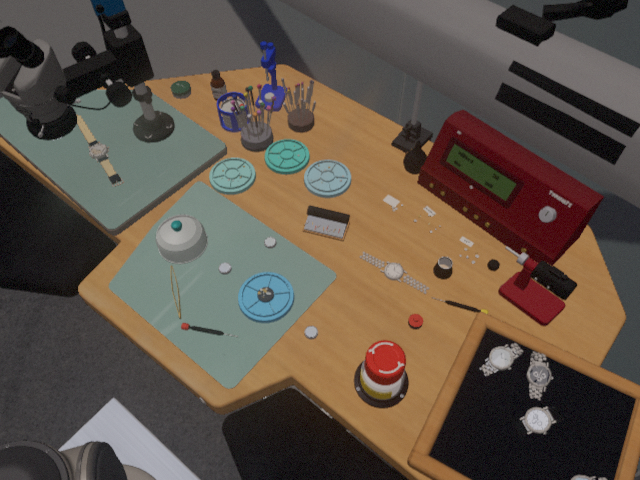

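Both views show three cells: scene (248,231), (298,225), (288,307). The side view has them at (225,268), (270,242), (311,332). The dome is at scene (227,195), the dish at (267,263), and the capped jar at (326,355). I'll measure positions from both cameras and cross-check.

```bash
cat >> h.py <<'E'
def circ(P):
    P=P[~np.isnan(P).any(1)]
    A=np.c_[2*P[:,:2],np.ones(len(P))]; x=np.linalg.lstsq(A,(P[:,:2]**2).sum(1),rcond=None)[0]
    return x[:2],np.sqrt(x[2]+x[:2]@x[:2])
def blob(S,W,uv,h,zlo,zhi):
    u,v=uv; a=slice(max(v-h,0),v+h),slice(max(u-h,0),u+h)
    P=W[a].reshape(-1,3); P=P[(P[:,2]>zlo)&(P[:,2]<zhi)]
    c,rad=cv2.minEnclosingCircle(P[:,:2].astype(np.float32))
    return np.round(c,4),round(rad,4),np.round(np.median(P,0),4),len(P)
E
python3 - <<'E'
from h import *
import pickle
S,T=pickle.load(open('s0.pkl','rb'))
q={'c1':((248,231),(225,268),10,.005,.012),'c2':((298,225),(270,242),10,.005,.012),'c3':((288,307),(311,332),10,.005,.012),
'dishstep':((267,263),(265,297),32,.009,.0155),'knob':((225,181),(177,226),9,.055,.075),'dome':((227,195),(180,238),32,.02,.075),'cap':((326,337),(385,360),32,.085,.112),'foot':((326,372),(382,378),40,.003,.02),
'loupe':((448,300),(444,266),16,.02,.04),'oil':((391,337),(416,321),14,.012,.03)}
for n,X in (('scene',S),('side',T)):
    W=cloud(X)
    for k,v in q.items():
        uv=v[0] if n=='scene' else v[1]
        try: print(n,k,*blob(X,W,uv,*v[2:]), np.round(ray(X,*uv,.0077)[:2],4))
        except Exception as e: print(n,k,e)
# crops
c=cv2.resize(S[0][160:400,130:430,::-1],None,fx=2.6,fy=2.5); cv2.imwrite('pics/crop0.png',c)
E
```

```text
scene c1 [0.4446 0.1877] 0.0134 [0.4443 0.1869 0.0074] 85 [0.4441 0.1835]
scene c2 [0.5438 0.1604] 0.0134 [0.5432 0.1604 0.0075] 80 [0.5417 0.1591]
scene c3 [ 0.4459 -0.0267] 0.0127 [ 0.4453 -0.0267  0.0066] 107 [ 0.4447 -0.0299]
scene dishstep [0.4429 0.1048] 0.0762 [0.4456 0.0767 0.0129] 1290 [0.4481 0.0852]
scene knob [0.436  0.2961] 0.0122 [0.4353 0.2929 0.0638] 71 [0.4503 0.3561]
scene dome [0.4188 0.3371] 0.0927 [0.4302 0.2792 0.042 ] 1304 [0.4398 0.3083]
scene cap [ 0.4502 -0.1756] 0.0319 [ 0.4484 -0.1799  0.098 ] 1296 [ 0.4787 -0.1159]
scene foot [ 0.4407 -0.1656] 0.0592 [ 0.4344 -0.2025  0.0067] 773 [ 0.4506 -0.178 ]
scene loupe [ 0.7036 -0.1392] 0.0162 [ 0.7015 -0.1394  0.028 ] 205 [ 0.709  -0.1313]
scene oil [ 0.5783 -0.1573] 0.011 [ 0.5771 -0.1583  0.0141] 40 [ 0.5778 -0.1605]
side c1 [0.4428 0.1875] 0.0125 [0.4431 0.1865 0.0079] 99 [0.4436 0.1864]
side c2 [0.5429 0.1607] 0.0132 [0.5419 0.1619 0.0074] 88 [0.5422 0.1602]
side c3 [ 0.4434 -0.0254] 0.0122 [ 0.443  -0.0258  0.0069] 112 [ 0.4436 -0.0271]
side dishstep [0.4462 0.0834] 0.0527 [0.4422 0.0796 0.0128] 1638 [0.4448 0.0842]
side knob [0.435  0.2965] 0.0106 [0.4336 0.2935 0.0636] 90 [0.4542 0.3323]
side dome [0.4333 0.2956] 0.0484 [0.4274 0.2844 0.0436] 1693 [0.4378 0.3056]
side cap [ 0.4491 -0.1744] 0.0321 [ 0.4461 -0.1764  0.0982] 1289 [ 0.4827 -0.1595]
side foot [ 0.4666 -0.1734] 0.0755 [ 0.4231 -0.193   0.0066] 657 [ 0.4533 -0.1743]
side loupe [ 0.7018 -0.1367] 0.0149 [ 0.7002 -0.1378  0.0275] 183 [ 0.7085 -0.1358]
side oil [ 0.5751 -0.1585] 0.0128 [ 0.5773 -0.1585  0.0136] 46 [ 0.5779 -0.1593]
```

View pics/crop0.png

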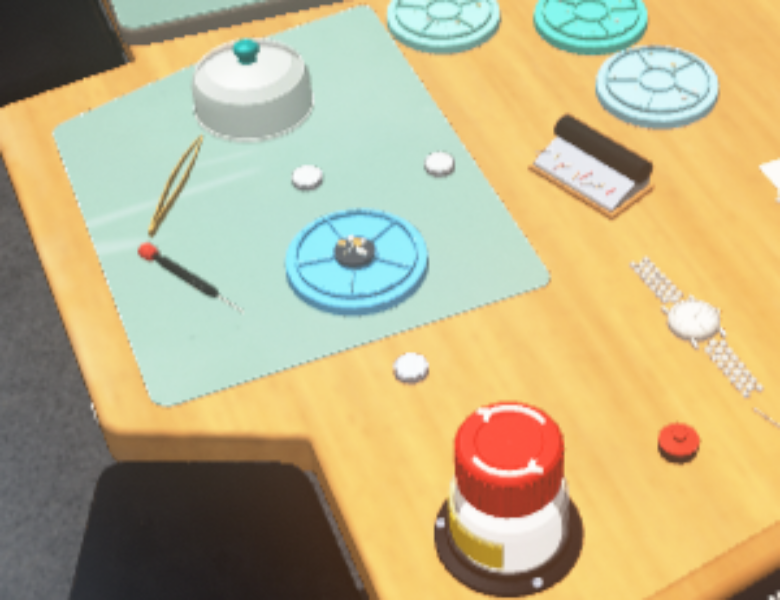

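Run:
```python
from h import *
import pickle
S,T=pickle.load(open('s0.pkl','rb'))
W=np.concatenate([cloud(S).reshape(-1,3),cloud(T).reshape(-1,3)])
W=W[(np.abs(W[:,:2])<1).all(1)]
J=np.array([.4497,-.175]); D=np.linalg.norm(W[:,:2]-J,axis=1)
m=(W[:,2]>.045)&(D>.045)&(D<.2)&(W[:,0]>.2); print('near jar tall',m.sum(),W[m][:5],D[m].min() if m.any() else 0)
for c in [(.54,-.03),(.55,-.01),(.55,.02)]:
    d=np.linalg.norm(W[:,:2]-c,axis=1)
    print(c,'nearest >4mm:',np.sort(d[(W[:,2]>.004)])[:300:60], (d<.03).sum())
for a in np.radians([-90,-60,-30,0,30,60,90,120]):
    q=r.solve_ik([*J,.2],down(a)); print(round(np.degrees(a)),None if q is None else np.round(q,2))
```

```text
near jar tall 11854 [[ 0.64895425 -0.16433367  0.50424348]
 [ 0.64891413 -0.15835243  0.49918097]
 [ 0.64856439 -0.16545773  0.50244639]
 [ 0.64836681 -0.15423078  0.49622567]
 [ 0.64829081 -0.15603133  0.49705385]] 0.17826634575886982
(0.54, -0.03) nearest >4mm: [0.04269319 0.08828373 0.09089531 0.09296379 0.09470816] 1379
(0.55, -0.01) nearest >4mm: [0.02448829 0.08682545 0.08998421 0.09193879 0.09345136] 1341
(0.55, 0.02) nearest >4mm: [0.00395951 0.07401821 0.0772798  0.08004599 0.08219284] 1290
-90 [-0.53  0.32  1.72 -0.    1.1   2.61]
-60 [-0.53  0.32  1.72 -0.    1.1   2.09]
-30 [-0.53  0.32  1.72 -0.    1.1   1.56]
0 [-0.53  0.32  1.72 -0.    1.1   1.04]
30 [-0.53  0.32  1.72 -0.    1.1   0.52]
60 [-0.53  0.32  1.72 -0.    1.1  -0.01]
90 [-0.53  0.32  1.72  0.    1.1  -0.53]
120 [-0.53  0.32  1.72  0.    1.1  -1.05]
```

Run:
```python
from h import *
J=np.array([.4497,-.175]); a=np.radians(-30)
t=lambda:round(r.read_state()['time_s'],1)
command_gripper(.078)
r.reach([*J,.20],down(a)); print(t())
print(r.move_straight([*J,.1055],down(a),speed=.08,max_force=4),r.read_state()['contact_force'],t())
f0=r.read_state()['contact_force']
command_gripper(.05,40)
s=r.read_state(); print('gripped',s['grip_width'],s['grip_force'],s['contact_force']-f0,s['eef_pos'],t())
snap('wrist','w0.png')
```

```text
2.8
False [ 0.4299266  -0.19981577 -0.86551786] 4.1
gripped 0.06018794482160753 43.461753129959106 [0.86166887 1.96538404 2.26275446] [ 0.45007032 -0.17491943  0.10588036] 4.4
```

View pics/w0.png

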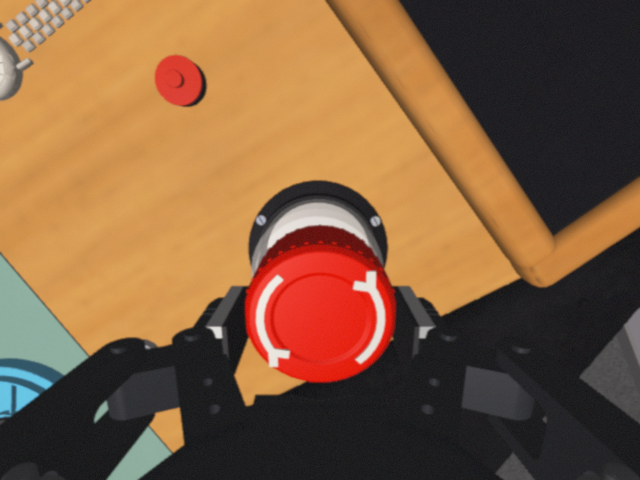

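The wrist view shows the cap gripped centrally between the pads, with its disc centred near (320,315). Next I'll press it in steps and turn.

```bash
cat >> h.py <<'E'
def st(f0):
    s=r.read_state(); return s['contact_force']-f0, s['torque'], s['eef_pos'], round(s['time_s'],1)
E
python3 - <<'E'
from h import *
J=np.array([.4497,-.175]); a=-30.
command_gripper(.05,70)
f0=np.zeros(3); z=.1055
for i in range(9):
    z-=.001; r.move_straight([*J,z],down(np.radians(a)),speed=.02)
    f,m,p,t=st(f0); print(round(z,4),np.round(f,1),np.round(m,2),round(p[2],4),t)
    if f[2]>9.5: break
for i in range(22):
    a+=4; r.reach([*J,z],down(np.radians(a)))
    f,m,p,t=st(f0)
    if i%2: print(a,np.round(f,1),np.round(m,2),round(z,4),round(p[2],4),t)
    if f[2]>11: z+=.0005
    if f[2]<8: z-=.0005
E
```

```text
0.1045 [3.6 3.7 2.9] [ 0.58 -0.54  0.02] 0.1046 4.9
0.1035 [2.2 3.2 2.9] [ 0.5  -0.4   0.06] 0.1036 5.2
0.1025 [2.1 3.  7.3] [ 0.55 -0.41 -0.01] 0.1028 5.4
0.1015 [2.1 3.6 9. ] [ 0.64 -0.3   0.06] 0.102 5.7
0.1005 [ 1.4  3.9 11.1] [ 0.68 -0.26 -0.02] 0.1012 5.9
-22.0 [ 1.3  3.7 10.3] [ 0.73 -0.29 -0.01] 0.1005 0.1012 6.4
-14.0 [ 1.   2.5 11.2] [ 0.27 -0.11 -0.04] 0.1005 0.1013 6.9
-6.0 [1.4 1.4 8.8] [ 0.19 -0.2  -0.12] 0.101 0.1018 7.4
2.0 [2.2 2.2 9.9] [ 0.41 -0.33 -0.06] 0.101 0.1018 7.9
10.0 [2.  2.4 8.6] [ 0.28 -0.34 -0.03] 0.101 0.1018 8.4
18.0 [3.8 2.6 8.8] [ 0.51 -0.56 -0.06] 0.101 0.1019 8.9
26.0 [ 4.4  4.1 10. ] [ 0.66 -0.7  -0.08] 0.101 0.1019 9.4
34.0 [ 4.1  5.3 10. ] [ 0.83 -0.7  -0.01] 0.101 0.1019 9.9
42.0 [3.5 5.9 9.4] [ 0.84 -0.65 -0.13] 0.101 0.1018 10.4
50.0 [4.1 6.5 9.2] [ 0.95 -0.71 -0.06] 0.101 0.1019 10.9
58.0 [3.6 5.5 9.3] [ 0.86 -0.51 -0.01] 0.1015 0.1022 11.4
```

Run:
```python
from h import *
J=np.array([.4497,-.175]); a=np.radians(58)
f0=np.zeros(3)
for z in (.1035,.1055,.1075,.1095,.1125):
    r.move_straight([*J,z],down(a),speed=.02)
    f,m,p,t=st(f0); print(z,np.round(f,1),np.round(m,2),round(p[2],4),t)
    if f[2]<-12: print('stuck');break
```

```text
0.1035 [3.6 3.9 6.1] [ 0.73 -0.46 -0.02] 0.1038 11.7
0.1055 [3.4 3.9 3.3] [ 0.69 -0.64 -0.02] 0.1055 11.9
0.1075 [2.8 3.3 2.9] [ 0.7  -0.55  0.01] 0.1073 12.2
0.1095 [3.6 4.6 0.7] [ 0.75 -0.48 -0.02] 0.1092 12.4
0.1125 [ 2.2  4.3 -2.4] [ 0.59 -0.34  0.03] 0.1122 12.7
```

```bash
python3 - <<'E'
from h import *
J=np.array([.4497,-.175]); a=np.radians(58)
f0=np.zeros(3)
for z in (.1155,.1185,.125,.14):
    r.move_straight([*J,z],down(a),speed=.03)
    f,m,p,t=st(f0); print(z,np.round(f,1),np.round(m,2),round(p[2],4),t, r.read_state()['grip_width'])
    if f[2]<-12: print('stuck');break
snap('side','side1.png')
E
python3 -c "
import cv2;i=cv2.imread('pics/side1.png')[260:440,280:500];cv2.imwrite('pics/side1c.png',cv2.resize(i,None,fx=3,fy=3))"
```

```text
0.1155 [ 1.4  3.7 -1.9] [ 0.6  -0.22 -0.01] 0.1154 13.0 0.059434667959852916
0.1185 [ 0.5  3.8 -1.9] [ 0.67 -0.11  0.03] 0.1186 13.2 0.05951268900310403
0.125 [ 0.3  0.1 -0.1] [-0.01 -0.01 -0.1 ] 0.1255 13.6 0.05937029745980932
0.14 [ 0.5 -0.2 -0.4] [-0.   -0.02 -0.01] 0.14 14.2 0.05912791088943192
```

View pics/side1c.png

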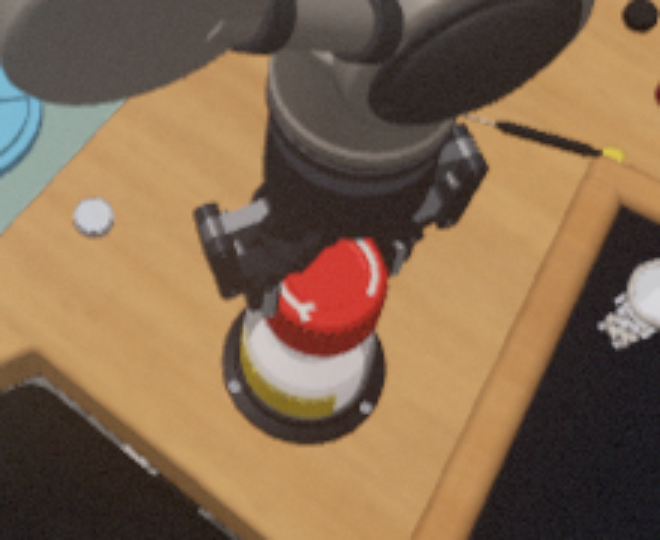

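The side crop shows the cap lifted clear of the white neck, and the tool force is back to zero. I'll set it down on bare bench, then measure the mouth and the cells with the wrist camera.

Run:
```python
from h import *
a=np.radians(58); C=np.array([.545,-.03])
r.move_straight([.4497,-.175,.17],speed=.2)
r.reach([*C,.12],down(a))
r.move_straight([*C,.055],speed=.15)
print(r.move_straight([*C,.036],speed=.03,max_force=3))
s=r.read_state(); print(s['eef_pos'],s['contact_force'],s['time_s'])
z=s['eef_pos'][2]; np.save('capz.npy',[z])
command_gripper(.078); r.move_straight([*C,.16],speed=.25)
r.reach([.4497-.03,-.175,.26],down(a)); print(r.read_state()['time_s'])
S=snap('wrist','w1.png'); T=snap('side','side2.png'); U=snap('scene','scene2.png')
import pickle; pickle.dump((S,T,U),open('s2.pkl','wb'))
for X in (S,T,U):
    W=cloud(X).reshape(-1,3)
    for c,lo,hi,R in (((.4497,-.175),.070,.08,.04),((.545,-.03),.03,.045,.05),((.4437,.187),.005,.012,.03),((.543,.1605),.005,.012,.03),((.4445,-.026),.005,.012,.03),((.4335,.2958),.055,.075,.03)):
        P=W[(W[:,2]>lo)&(W[:,2]<hi)&(np.hypot(*(W[:,:2]-c).T)<R)]
        if len(P)>10:
            cc,rr=cv2.minEnclosingCircle(P[:,:2].astype(np.float32)); print(np.round(cc,4),round(rr,4),np.median(P[:,2]).round(4),len(P))
        else: print('-',len(P))
    print()
```

```text
True
[ 0.54543322 -0.03005159  0.04438298] [-2.47966216  0.47794424  6.88055774] 16.3667
18.175
[ 0.4499 -0.1725] 0.0251 0.0747 1013
[ 0.5423 -0.0339] 0.0308 0.0343 2124
- 0
- 0
[ 0.445  -0.0233] 0.0121 0.0063 479
- 0

[ 0.4496 -0.1748] 0.0258 0.0748 325
[ 0.5434 -0.0276] 0.0296 0.0345 555
[0.4425 0.1881] 0.0119 0.0079 87
- 0
[ 0.4437 -0.0262] 0.0121 0.0068 106
- 0

[ 0.4508 -0.1746] 0.0254 0.0745 356
[ 0.5443 -0.0322] 0.0328 0.0346 585
[0.4375 0.1883] 0.0092 0.0081 15
- 0
[ 0.4454 -0.0271] 0.0138 0.007 105
[0.436  0.2959] 0.0104 0.0633 69
```

View pics/w1.png

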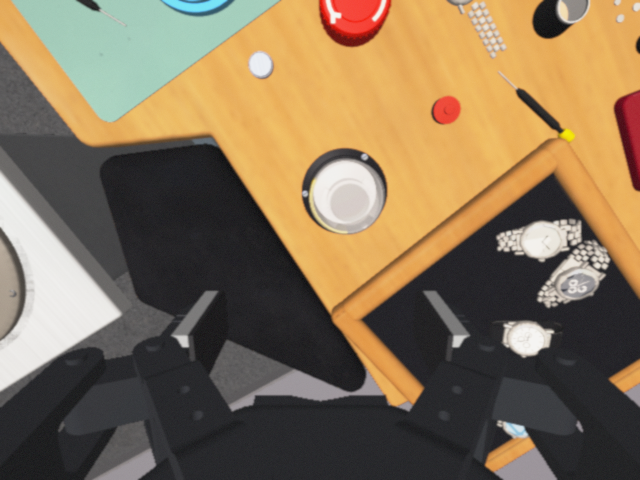

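The mouth is at (345,193) in the wrist view, and all three cameras put the neck at about (0.450,−0.174), 50 mm wide. One cell is at (260,65). The second cell, expected near (0.543,0.16), isn't visible to the other cameras, either hidden by the arm or knocked aside, so I'll look again when I get there. I'll take the near cell first.

```bash
cat >> h.py <<'E'
J=np.array([.4502,-.1738])
def pick(c,a,ztouch=None):
    command_gripper(.042,40)
    r.reach([*c,.10],down(a))
    r.move_straight([*c,.035],speed=.15)
    if ztouch is None:
        hit=r.move_straight([*c,.012],speed=.02,max_force=3); z=r.read_state()['eef_pos'][2]; print('touch',hit,z)
    else: z=ztouch
    r.move_straight([*c,z+.0012],speed=.03)
    command_gripper(.01,40); s=r.read_state(); print('grip',s['grip_width'],s['grip_force'])
    r.move_straight([*c,.13],speed=.25)
    return z
def drop(a,z):
    r.reach([*J,.13],down(a))
    r.move_straight([*J,.0795+z],speed=.08,max_force=5)
    s=r.read_state(); print('at',s['eef_pos'],s['grip_width'])
    command_gripper(.045); r.hold(.3)
    r.move_straight([*J,.16],speed=.25); print('t',r.read_state()['time_s'])
E
python3 - <<'E'
from h import *
a=np.radians(58)
z=pick([.4445,-.0262],a); np.save('zt.npy',[z])
drop(a,z)
r.reach([.42,.10,.28],down(a))
S=snap('wrist','w2.png'); W=cloud(S)
print(r.read_state()['time_s'])
E
```

```text
touch True 0.023224107862861904
grip 0.021444068470994622 41.21320204627864
at [ 0.44967842 -0.17217587  0.10113291] 0.02174834329904503
t 24.15
25.35
```

View pics/w2.png

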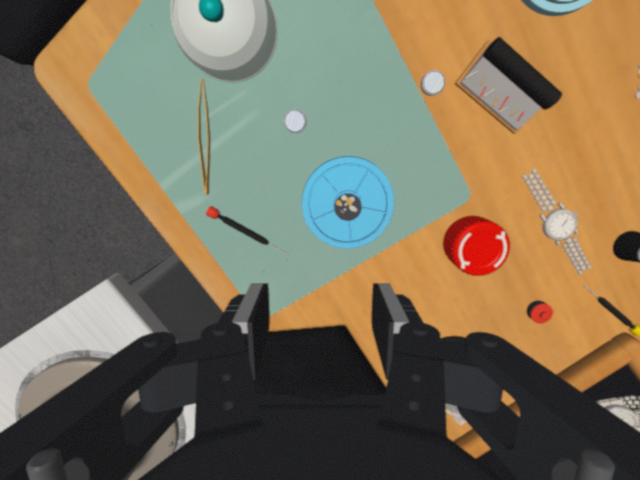

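The wrist view shows one cell at (295,121). The other has been knocked to (432,82), beside the mat's edge.

```bash
cat >> h.py <<'E'
def cell(S,uv,h=22):
    return blob(S,cloud(S),uv,h,.0045,.012)
E
python3 - <<'E'
from h import *
a=np.radians(58)
S=snap('wrist'); T=snap('side')
print(cell(S,(295,121)),cell(S,(432,82)),ray(S,295,121,.0077),ray(S,432,82,.0077))
W=cloud(T).reshape(-1,3)
for c in (ray(S,295,121,.0077),ray(S,432,82,.0077)):
    P=W[(W[:,2]>.0045)&(W[:,2]<.012)&(np.hypot(*(W[:,:2]-c[:2]).T)<.02)]
    if len(P): print(cv2.minEnclosingCircle(P[:,:2].astype(np.float32)),len(P))
# jar interior
P=W[(W[:,2]>.005)&(W[:,2]<.06)&(np.hypot(*(W[:,:2]-J).T)<.02)]
print('injar',len(P),np.median(P,0) if len(P) else '')
U=snap('scene'); cv2.imwrite('pics/jar.png',np.hstack([cv2.resize(T[0][330:420,340:430,::-1],(400,400)),cv2.resize(U[0][310:400,280:370,::-1],(400,400))]))
E
```

```text
(array([0.4443, 0.1909]), 0.012, array([0.4443, 0.1908, 0.0072]), 424) (array([0.5861, 0.1466]), 0.0121, array([0.5857, 0.1466, 0.0062]), 444) [0.44447153 0.19009858 0.0077    ] [0.58407533 0.14713468 0.0077    ]
((0.4426022469997406, 0.18847811222076416), 0.012528587132692337) 104
((0.5846375226974487, 0.1431237757205963), 0.013009754940867424) 82
injar 101 [ 0.46326503 -0.16766334  0.01620563]
```

View pics/jar.png

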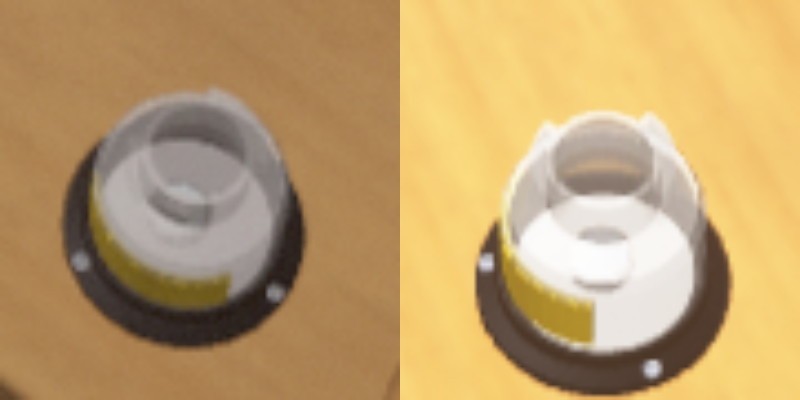

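The cell is visible inside the jar in both crops. Next are the other two.

Run:
```python
from h import *
z=np.load('zt.npy')[0]
a=np.radians(58); pick([.4437,.1895],a,z); drop(a,z)
b=np.radians(-32); pick([.5852,.1455],b,z); drop(b,z)
r.reach([.42,.10,.28],down(a))
T=snap('side','side3.png');U=snap('scene','scene3.png'); S=snap('wrist','w3.png')
cv2.imwrite('pics/jar3.png',np.hstack([cv2.resize(T[0][330:420,340:430,::-1],(400,400)),cv2.resize(U[0][310:400,280:370,::-1],(400,400))]))
import pickle; pickle.dump((S,T,U),open('s3.pkl','wb'))
```

```text
grip 0.021362968212165552 42.620240259566344
at [ 0.44995223 -0.17256022  0.1011587 ] 0.02118385861430262
t 31.3333
grip 0.021442474404995637 40.64198462292552
at [ 0.45017691 -0.17279553  0.10113931] 0.021217161288665305
t 38.2
```

View pics/jar3.png

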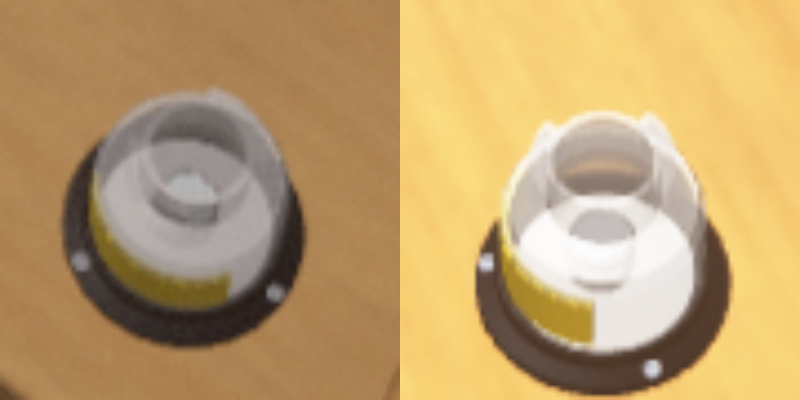

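View pics/side3.png

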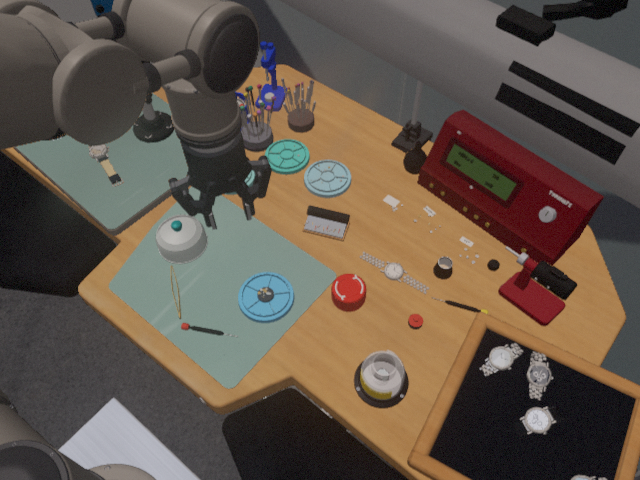

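Three cells are now stacked in the jar, and no others are on the bench. Next I'll regrip the cap at the same angle, seat it, and press and turn it clockwise.

Run:
```python
from h import *
a=np.radians(58); C=[.5452,-.0300]; z=float(np.load('capz.npy')[0])
command_gripper(.078)
r.reach([*C,.12],down(a)); r.move_straight([*C,z],speed=.1,max_force=5)
f0=r.read_state()['contact_force']
command_gripper(.05,60); f,m,p,t=st(f0); print('grip',r.read_state()['grip_width'],np.round(f,1),p)
r.move_straight([*C,.12],speed=.2)
G=[.4497,-.175]
r.reach([*G,.17],down(a)); r.hold(.2)
print('free',np.round(st(0*f0)[0],1))
r.move_straight([*G,.132],speed=.1)
print(r.move_straight([*G,.108],speed=.02,max_force=4)); print(st(0*f0))
```

```text
grip 0.059471310820798665 [-1.1 -0.2  7.2] [ 0.54584268 -0.03009093  0.04583219]
free [-0.1  0.7 -0.8]
True
(array([-0.31358957,  0.61061449,  5.04595734]), array([ 0.04033291, -0.02605322, -0.04012578]), array([ 0.44992363, -0.17536465,  0.11493437]), 44.9)
```

Run:
```python
from h import *
a=np.radians(58); G=[.4497,-.175]
for z in np.arange(.114,.101,-.001):
    r.move_straight([*G,z],down(a),speed=.02)
    f,m,p,t=st(np.zeros(3)); print(round(z,4),np.round(f,1),np.round(m,2),np.round(p,4),t)
    if f[2]>10: break
```

```text
0.114 [ 0.8  1.4 -0.1] [ 0.31 -0.08  0.  ] [ 0.4495 -0.1746  0.1137] 45.2
0.113 [ 0.2  2.2 -0. ] [ 0.43 -0.08  0.02] [ 0.4495 -0.1747  0.1127] 45.4
0.112 [-0.2  2.   0. ] [ 0.55 -0.04  0.  ] [ 0.4496 -0.1748  0.1118] 45.7
0.111 [0.  3.4 0.9] [0.66 0.01 0.  ] [ 0.4497 -0.1749  0.111 ] 45.9
0.11 [-0.5  3.6  2.1] [ 0.75  0.03 -0.  ] [ 0.4497 -0.1749  0.11  ] 46.2
0.109 [0.2 3.6 2.6] [ 0.82 -0.06  0.05] [ 0.4497 -0.1749  0.109 ] 46.4
0.108 [0.1 5.1 4.1] [ 0.96  0.02 -0.02] [ 0.4497 -0.1749  0.108 ] 46.7
0.107 [0.  4.8 3.7] [ 1.03 -0.03  0.01] [ 0.4498 -0.1749  0.1071] 46.9
0.106 [0.3 6.2 4. ] [ 1.04 -0.02 -0.04] [ 0.4498 -0.1748  0.1062] 47.2
0.105 [0.4 7.  6.7] [1.13 0.13 0.03] [ 0.4498 -0.1748  0.1053] 47.4
0.104 [-1.2  6.9  7.5] [ 1.17  0.13 -0.06] [ 0.4498 -0.1748  0.1045] 47.7
0.103 [-1.6  6.5  8.9] [1.21 0.21 0.04] [ 0.4498 -0.1748  0.1036] 47.9
0.102 [-1.3  8.4 10.6] [ 1.28  0.32 -0.  ] [ 0.4499 -0.1747  0.1028] 48.2
```

The cap is seated: contact starts around 0.111 m and the spring is compressed. I'll null the sideways force, then turn clockwise until it stops.

Run:
```python
from h import *
a=58.; G=np.array([.4497,-.175]); z=.102
command_gripper(.05,80)
for i in range(3):
    G[1]+=.0005; r.move_straight([*G,z],down(np.radians(a)),speed=.01)
    f,m,p,t=st(np.zeros(3)); print(G,np.round(f,1),np.round(m,2))
    if f[1]<2: break
for i in range(30):
    a-=4; r.reach([*G,z],down(np.radians(a)))
    f,m,p,t=st(np.zeros(3))
    q=Ro.from_quat(r.read_state()['eef_rot']).as_matrix()[:,1]; aa=np.degrees(np.arctan2(q[0],-q[1]))
    if i%2 or abs(m[2])>.3: print(a,round(aa,1),np.round(f,1),np.round(m,2),round(z,4),np.round(p,4),t)
    if abs(m[2])>1.2: print('stop');break
    if f[2]>11: z+=.0005
    if f[2]<9: z-=.0005
np.save('g.npy',[*G,z,a])
```

```text
[ 0.4497 -0.1745] [-0.4  5.9  9.6] [0.85 0.34 0.02]
[ 0.4497 -0.174 ] [-2.2  3.7  9.2] [0.65 0.38 0.03]
[ 0.4497 -0.1735] [-2.6  1.4  9.9] [0.34 0.43 0.01]
50.0 50.0 [-1.9  2.3  9.2] [0.33 0.49 0.1 ] 0.102 [ 0.45   -0.1744  0.1029] 49.7
42.0 42.0 [-1.4  2.8 10.2] [0.51 0.33 0.07] 0.102 [ 0.4502 -0.1743  0.103 ] 50.2
34.0 34.0 [-0.4  2.5  9.8] [0.55 0.27 0.07] 0.102 [ 0.4505 -0.1744  0.1031] 50.7
26.0 26.0 [-0.7  1.4 10.5] [0.39 0.16 0.06] 0.102 [ 0.4507 -0.1747  0.1032] 51.2
18.0 18.0 [ 1.2  1.7 10.5] [ 0.45  0.01 -0.  ] 0.102 [ 0.4508 -0.1747  0.1032] 51.7
10.0 10.0 [-0.3  1.8  9.6] [0.27 0.09 0.01] 0.102 [ 0.4509 -0.1748  0.1032] 52.2
2.0 2.0 [0.2 0.5 9.8] [0.15 0.07 0.04] 0.102 [ 0.451  -0.175   0.1033] 52.7
-6.0 -6.0 [-0.6  0.1 10. ] [0.15 0.03 0.11] 0.102 [ 0.451  -0.1751  0.1033] 53.2
-14.0 -14.0 [-0.2  0.3 10.1] [0.06 0.08 0.05] 0.102 [ 0.451  -0.1751  0.1033] 53.7
-22.0 -22.0 [ 0.3 -0.6  9.8] [0.08 0.05 0.03] 0.102 [ 0.4511 -0.1752  0.1033] 54.2
-30.0 -30.0 [-0.1  0.6 10.4] [0.01 0.04 0.04] 0.102 [ 0.4511 -0.1752  0.1033] 54.7
-38.0 -38.0 [ 3.3  4.4 10.5] [ 0.82 -0.33  0.3 ] 0.102 [ 0.4513 -0.1743  0.1033] 55.2
-42.0 -41.9 [ 1.2  4.5 10.2] [ 0.84 -0.38  0.53] 0.102 [ 0.4512 -0.1743  0.1033] 55.4
-46.0 -45.9 [-3.4 -2.4 12.6] [-0.66  0.5   0.33] 0.102 [ 0.4509 -0.1758  0.1036] 55.7
-50.0 -49.9 [-2.3 -3.4 10.9] [-0.64  0.35  0.65] 0.1025 [ 0.4508 -0.1759  0.104 ] 55.9
-54.0 -53.8 [-6.  -3.5 17.2] [-0.57  0.92  0.85] 0.1025 [ 0.4507 -0.1763  0.1042] 56.2
-58.0 -57.9 [-1.  -5.7  7.7] [-1.08  0.64  0.45] 0.103 [ 0.4508 -0.1762  0.1044] 56.4
-62.0 -62.0 [3.5 1.1 9. ] [ 0.27 -0.47 -0.03] 0.1025 [ 0.4517 -0.1754  0.1041] 56.7
```

Torque rises sharply from about −36°, which is the expected stop, and then something slipped. I'll release, measure the cap's height, then regrip and confirm the stop with a second pressed turn.

Run:
```python
from h import *
G=np.array([.4503,-.1742])
aa=np.radians(-62)
r.move_straight([*G,.1085],down(aa),speed=.03); print(st(np.zeros(3))[0])
command_gripper(.078); r.move_straight([*G,.18],speed=.2)
a=-20.; r.reach([*G,.18],down(np.radians(a)))
r.reach([.36,-.10,.24],down(np.radians(a)))
for n in ('scene','side'):
    X=snap(n,n+'4.png'); W=cloud(X).reshape(-1,3)
    P=W[(W[:,2]>.085)&(W[:,2]<.12)&(np.hypot(*(W[:,:2]-J).T)<.045)]
    if len(P)>10: 
        top=P[P[:,2]>np.percentile(P[:,2],50)]; A=np.c_[top[:,:2]-J,np.ones(len(top))]
        print(cv2.minEnclosingCircle(P[:,:2].astype(np.float32)),np.percentile(P[:,2],[50,90]),np.linalg.lstsq(A,top[:,2],rcond=None)[0])
r.reach([*G,.18],down(np.radians(a)))
r.move_straight([*G,.1055],speed=.08,max_force=6)
command_gripper(.05,100); f,m,p,t=st(np.zeros(3)); print(np.round(f,1),np.round(m,2),np.round(p,4),t)
z=.1055
for i in range(8):
    z-=.001; r.move_straight([*G,z],speed=.02); f,m,p,t=st(np.zeros(3))
    if f[2]>9: break
print(z,np.round(f,1),np.round(m,2),np.round(p,4),t)
for i in range(13):
    a-=3; r.reach([*G,z],down(np.radians(a)))
    f,m,p,t=st(np.zeros(3)); print(a,np.round(f,1),np.round(m,2),round(z,4),np.round(p,4),t)
    if m[2]>.7: print('stop');break
    if f[2]>11.5: z+=.0005
    if f[2]<9: z-=.0005
```

```text
[ 6.50898653 -0.10303645  0.03599018]
((0.45213815569877625, -0.17764243483543396), 0.03219112753868103) [0.09802758 0.10001535] [-0.00170775 -0.00655964  0.09924068]
((0.45029416680336, -0.17621886730194092), 0.03214748203754425) [0.09806563 0.10018782] [-0.00233246  0.00077712  0.09937196]
[1.3 0.4 0.8] [ 0.13 -0.15  0.06] [ 0.4506 -0.1743  0.1059] 61.3
0.10049999999999999 [1.  1.8 9.2] [ 0.39 -0.09  0.01] [ 0.4507 -0.1743  0.1012] 62.5
-23.0 [ 1.1  1.7 10.2] [ 0.44 -0.14 -0.03] 0.1005 [ 0.4507 -0.1742  0.1012] 62.8
-26.0 [ 1.6  3.2 10.1] [ 0.45 -0.16  0.12] 0.1005 [ 0.4507 -0.1742  0.1012] 63.0
-29.0 [-0.   1.6 10.1] [ 0.24 -0.01  0.28] 0.1005 [ 0.4505 -0.1743  0.1012] 63.3
-32.0 [-0.9  0.3 10.2] [-0.01  0.2   0.41] 0.1005 [ 0.4503 -0.1746  0.1012] 63.5
-35.0 [-2.8 -2.8 10. ] [-0.42  0.56  0.53] 0.1005 [ 0.45   -0.175   0.1011] 63.8
-38.0 [-6.5 -7.3 10.2] [-1.39  1.12  0.24] 0.1005 [ 0.4495 -0.1757  0.1011] 64.0
-41.0 [-6.5 -6.2 11.3] [-1.32  1.23  0.62] 0.1005 [ 0.4493 -0.1758  0.1011] 64.3
-44.0 [ 0.9 -6.2  3.6] [-1.24  0.19  0.86] 0.1005 [ 0.4491 -0.1755  0.1009] 64.5
stop
```

The cap's top is back at its original locked height, and the stop torque came up again. I'll release and check it, then measure the dish and the dome knob.

Run:
```python
from h import *
import pickle
s=r.read_state(); p=s['eef_pos']; b=-44
r.move_straight([*p[:2],.1065],down(np.radians(b)),speed=.03); print(np.round(st(np.zeros(3))[0],1))
command_gripper(.078); r.move_straight([.4503,-.1742,.18],speed=.2)
a=np.radians(20)
r.reach([.40,.02,.26],down(a)); S=[snap('wrist','w5.png')]
r.reach([.36,.15,.26],down(a)); S+=[snap('wrist','w6.png'),snap('side'),snap('scene')]
pickle.dump(S,open('s5.pkl','wb'))
for X in S+list(pickle.load(open('s2.pkl','rb'))[1:]):
    W=cloud(X).reshape(-1,3); o=[]
    for c,lo,hi,R in (((.4455,.083),.014,.020,.05),((.4455,.083),.007,.020,.06),((.4335,.2958),.052,.072,.03),((.4335,.2958),.01,.072,.06),(J,.09,.11,.04)):
        P=W[(W[:,2]>lo)&(W[:,2]<hi)&(np.hypot(*(W[:,:2]-c).T)<R)]
        if len(P)>20:
            cc,rr=cv2.minEnclosingCircle(P[:,:2].astype(np.float32)); o.append((*np.round(cc,4),round(rr,4),np.median(P[:,2]).round(4)))
    print(*o,sep='\n'); print()
print(r.read_state()['time_s'])
```

```text
[2.6 0.3 1.3]
(np.float64(0.4456), np.float64(0.0821), 0.0499, np.float64(0.0168))
(np.float64(0.4465), np.float64(0.0857), 0.0514, np.float64(0.0127))
(np.float64(0.4355), np.float64(0.2989), 0.011, np.float64(0.0641))
(np.float64(0.4358), np.float64(0.2982), 0.0478, np.float64(0.0441))
(np.float64(0.4499), np.float64(-0.1749), 0.0319, np.float64(0.0979))

(np.float64(0.4461), np.float64(0.0871), 0.0493, np.float64(0.0169))
(np.float64(0.4464), np.float64(0.0862), 0.0515, np.float64(0.0127))
(np.float64(0.4357), np.float64(0.2991), 0.0105, np.float64(0.064))
(np.float64(0.4357), np.float64(0.2993), 0.0479, np.float64(0.0449))

(np.float64(0.4456), np.float64(0.0833), 0.0498, np.float64(0.0155))
(np.float64(0.4454), np.float64(0.0835), 0.0532, np.float64(0.0133))
(np.float64(0.4342), np.float64(0.2932), 0.0142, np.float64(0.0637))
(np.float64(0.4328), np.float64(0.2947), 0.048, np.float64(0.0434))
(np.float64(0.4492), np.float64(-0.1778), 0.032, np.float64(0.0983))

(np.float64(0.4455), np.float64(0.0827), 0.0497, np.float64(0.0156))
(np.float64(0.4496), np.float64(0.0824), 0.0541, np.float64(0.0132))
(np.float64(0.4335), np.float64(0.2959), 0.0131, np.float64(0.063))
(np.float64(0.4354), np.float64(0.2932), 0.0481, np.float64(0.0409))
(np.float64(0.4507), np.float64(-0.1785), 0.0323, np.float64(0.0982))

(np.float64(0.445), np.float64(0.0833), 0.0499, np.float64(0.0154))
(np.float64(0.4445), np.float64(0.0848), 0.0533, np.float64(0.0132))
(np.float64(0.4256), np.float64(0.2868), 0.0455, np.float64(0.0333))

(np.float64(0.4456), np.float64(0.0823), 0.0495, np.float64(0.0154))
(np.float64(0.4457), np.float64(0.0818), 0.0526, np.float64(0.0131))
(np.float64(0.4365), np.float64(0.2946), 0.0188, np.float64(0.0627))
(np.float64(0.4354), np.float64(0.2935), 0.048, np.float64(0.0412))

67.3917
```

View pics/w6.png

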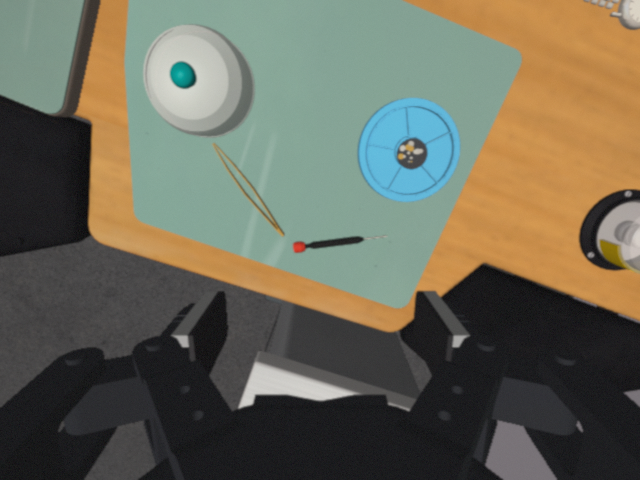

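The wrist view shows the dome's knob at (183,74) and the dish's centre at (411,152). The wrist camera and the fixed cameras agree on the dish-to-dome offset within 0.3 mm. The cap stays at its locked height. I'll move the dome, closing along x.

Run:
```python
from h import *
a=np.radians(90); K=np.array([.4352,.2970]); D=np.array([.4458,.0838])
command_gripper(.042,40)
r.reach([*K,.16],down(a)); print('hit',r.move_straight([*K,.0765],speed=.08,max_force=4),r.read_state()['eef_pos'])
command_gripper(.01,40); s=r.read_state(); print('grip',s['grip_width'],s['contact_force'],s['eef_pos'])
z0=s['eef_pos'][2]
r.move_straight([*K,z0+.06],speed=.12); r.hold(.2); print(r.read_state()['contact_force'])
r.move_straight([*D,z0+.06],speed=.2); r.hold(.3)
r.move_straight([*D,z0+.026],speed=.08)
print(r.move_straight([*D,z0+.008],speed=.015,max_force=3)); f,m,p,t=st(np.zeros(3)); print(f,m,p,p[2]-z0,t)
snap('side','side7.png')
i=cv2.imread('pics/side7.png')[200:380,160:400]; cv2.imwrite('pics/side7c.png',cv2.resize(i,None,fx=3,fy=3))
```

```text
hit False [0.43553382 0.29717408 0.0769893 ]
grip 0.01859777208261189 [-1.1622051  -1.12263026  6.14069139] [0.43548363 0.29713291 0.07711976]
[-0.31822625 -0.04341476 -0.35785013]
True
[-0.71975392 -0.20160896  5.67688785] [-0.00158775  0.09220053 -0.00271472] [0.44568066 0.08376881 0.08953074] 0.012410975817626763 74.1
```

View pics/side7c.png

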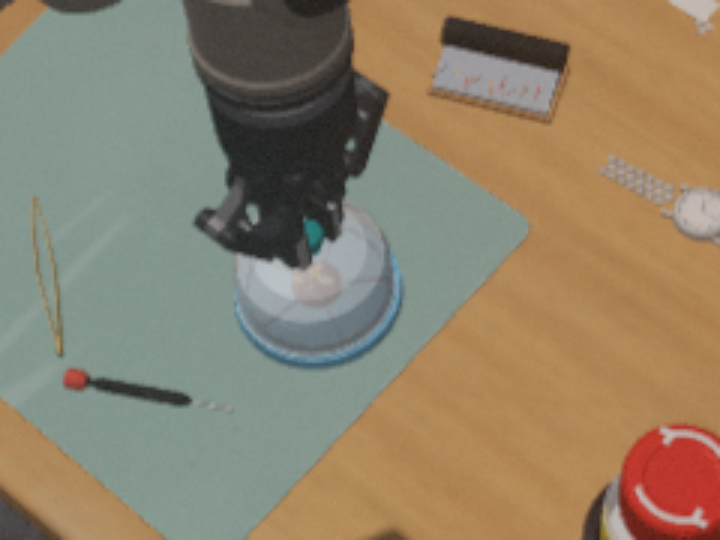

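The dome stopped at +12.4 mm, which matches the dish's step. I'll release, back off and verify everything.

Run:
```python
from h import *
command_gripper(.045); D=[.4458,.0838]
r.move_straight([*D,.18],speed=.15)
r.reach([.30,.30,.28],down(np.radians(90))); r.hold(.3)
for n in ('side','scene'):
    X=snap(n,n+'8.png'); W=cloud(X).reshape(-1,3)
    for c,lo,hi,R in (((.4458,.0838),.064,.09,.03),((.4458,.0838),.03,.09,.055),((.4458,.0838),.007,.014,.06),(J,.09,.115,.045)):
        P=W[(W[:,2]>lo)&(W[:,2]<hi)&(np.hypot(*(W[:,:2]-c).T)<R)]
        if len(P)>10: print(n,cv2.minEnclosingCircle(P[:,:2].astype(np.float32)),np.median(P[:,2]),np.percentile(P[:,2],95))
A=cv2.imread('pics/side8.png')[240:420,210:440]; B=cv2.imread('pics/scene8.png')[210:400,210:400]
cv2.imwrite('pics/fin.png',np.hstack([cv2.resize(A,(400,313)),cv2.resize(B,(313,313))]))
print(r.read_state()['time_s'])
```

```text
side ((0.4455912709236145, 0.08827337622642517), 0.017930369824171066) 0.07643295204176725 0.07908214791021954
side ((0.4436815679073334, 0.08280481398105621), 0.0477420799434185) 0.056281457649419164 0.07083202419544266
side ((0.44413846731185913, 0.08159209787845612), 0.051366668194532394) 0.011259582834525994 0.013629512343559025
side ((0.44865167140960693, -0.17832119762897491), 0.03188812732696533) 0.0980635088473028 0.10085238207329295
scene ((0.44342362880706787, 0.07629773765802383), 0.017196936532855034) 0.07630115513944957 0.0794252457970529
scene ((0.4452916085720062, 0.08080184459686279), 0.04736865311861038) 0.05525220535212938 0.06820550772301852
scene ((0.4467572569847107, 0.07961239665746689), 0.05126187577843666) 0.011366111140092894 0.013784930403089856
scene ((0.4496641755104065, -0.17807349562644958), 0.032412897795438766) 0.09804335972559608 0.10044320821420802
76.7583
```

View pics/fin.png

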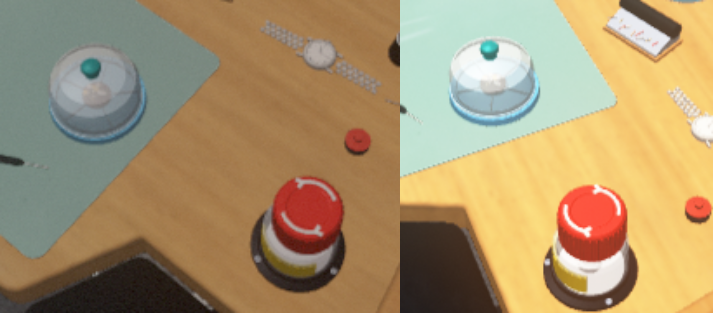

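Run:
```python
from workcell import r
print(r.finish_job())
```

```text
the job is handed in; nothing more can be done
None
```

I handed the job in at about 77 s: all three cells found are in the jar, the cap is back on and turned to its stop, and the dome sits level on the dish's rim. The simulator returned no verdict, and I inferred the lock from the turning torque and the cap being back at its starting height.

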